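# Lock the swivel arm with the matching transit pin

### The arm

A 6-joint arm with a two-finger parallel gripper is mounted at the origin on the work surface. World frame = base frame: x ahead of the robot, y to its left, z up, the work surface at z = 0. Lengths are in mm, angles in degrees, forces in N, time in s.
With the tool pointing down it reaches from about 300 to 850 mm from the base axis. Payload 4.2 kg.
Tool frame: the origin (TCP) lies at the centre of the arm's flange, where the gripper is bolted on; the fingertips stand 191 mm ahead of it and the grasp point (between the pads) lies 172 mm ahead of it; y points along the fingers, x is the direction in which the jaws open and shut, and the axes are right-handed (so a half turn about y gives the same grasp; the last joint's range is limited). The gripper opens to 91 mm and grips with 3 to 60 N. Pads are 32 mm wide; open, the fingers measure 118 mm over their backs; the gripper's body (76 mm by 178 mm) begins 60 mm behind the grasp point.
Start: joints at [-73.109, 18.312, 89.639, -0, 72.044, -1.146], TCP at [178.033, -546.742, 404.776] pointing down, gripper open.
Joint ranges: [-177.97, 177.97], [-48.28, 115.42], [12.27, 149.76], [-77.06, 257.06], [2.81, 150.46], [-146.56, 146.56]. Speed limits (degrees/s): [147.25, 147.25, 180, 180, 180, 180].

### API

Orientations are given as [roll, pitch, yaw] about the fixed x, y, z axes, in that order (R = Rz(yaw) Ry(pitch) Rx(roll)).
In Python, from workcell import env gives the robot as it stands.
- The arm moves only by the tool carry_out, never from a script. Its argument "increments" is a list of rows, each a list of 3 entries, a list of its own where there are three numbers: the turn, a rotation vector about the tool's x, y, z in rad, then the shift along the tool's x, y, z in mm, then the closure, from 0 (fully open) to 1 (shut). In form: [[[wx, wy, wz], [dx, dy, dz], claw], ...]. A call has 1 to 10 rows; each row is the pose to reach, as a shift and turn from the pose commanded when the call began, along the tool's axes at that moment; what a row does not reach only later rows make up. A row lasts 1/12 s, in which the tool goes at most 41.7 mm and 7.16 degrees, less where a joint would pass 70% of its speed; a pose out of reach is approached as far as the arm can. A call with a gripper value outside its range is refused whole. The fingers move at their own pace and stop on an object; "force" is the grip in N (left out, the last holds). Time passes only in rows, so rows that repeat a pose let the fingers close. It gives the time, the measured TCP pose, the force and the opening at its end, in the units of the state.
- env.state(): the state, without advancing time (a new reading comes with each control period).
- env.grab_frame(name): name is "scene" or "top"; returns a dict with "frame" (480x640x3 uint8, blue, green, red), "z_map" (480x640 float32, mm along the optical axis (not along the pixel's ray), 0 where there is no reading), "camera_matrix" (3x3 intrinsics, pixels), "rvec" (rotation vector, rad) and "tvec" (3), from world to camera coordinates, as OpenCV has them. Camera axes: x right, y down, z forward; pixel columns grow to the right and rows downward; lengths in mm; the calibration is good to about 2 mm. A picture is of the moment at which its call begins.
- env.job_done(): hands the job in, once; it reports no verdict.
The state is a dict: "time_s": time; "qpos": joint angles; "qvel": joint speeds; "effort": joint torques, N m; "ee_pos": TCP position; "ee_rot": TCP orientation; "force": force on the tool from outside, world axes, zero at the start; "torque": the same for the moment, N m; "gripper_width": finger opening in mm.
Only numpy, scipy, OpenCV 4.12 (cv2) and the standard library are available. Lean on these libraries where they do the work, as an engineer would, in place of code of your own. Each camera call takes 0.05 s, during which the arm holds its last target. There are 200 camera calls.

### The job

The sample pin standing on the white card shows which kind of transit pin this order takes. Turn the steel swivel arm on the white appliance base until its hole lines up with the hole in the base, then take the orange-headed pin with the same head shape from its blue holder, push it down through both holes until its collar sits flat on the arm, and let go. Leave the other two pins in their holders and do not disturb the bottle, carton, motor or screwdriver.

Things in the scene. Friction and masses are not known exactly. Their poses are not given: they have to be found in the camera images.
- base: white plastic appliance base, fixed to the bench, 230 x 160 x 50 mm high (its own x, y, z), at any yaw. Origin: centre of its underside, on the bench; z up. A vertical through hole, 19 mm wide with a 2 mm chamfer, stands 85 mm from the centre along its +x; a red mark on the base's edge just outside this hole shows where it is. Four low clamps (20 mm high) along its long sides
- base_hole (a point): centre of the base's hole at the base's top face (50 mm above the bench)
- pivot (a point): the vertical axis of the swivel arm, at the height of the arm's top face (62 mm above the bench), over the centre of the base. A hub 44 mm wide stands 8 mm above the arm here
- swivel_hole (a point): centre of the arm's hole at the arm's top face (62 mm above the bench). The arm is a level steel bar 210 x 50 x 10 mm turning about the pivot, its underside 2 mm above the base; the hole is 19 mm wide with a 2 mm chamfer, 85 mm from the pivot. Starts 35 to 180 degrees away from the base's hole, to either side
- post (a point): the arm's grip: a black upright round post, rigid with the arm, 26 mm in diameter, standing 50 mm above the arm (its top 112 mm above the bench), 70 mm from the pivot on the side opposite the arm's hole. This point is on the post's axis, 20 mm below its top. Pushed or gripped here the arm turns with 3 to 6 N of steady, damped friction and stays where it is left
- swivel (a joint): turn of the arm, anticlockwise from above; 0 or 6.283 rad when the arm's hole lies over the base's hole. Stops at -0.5 and 6.8 rad: the shorter way to line up is always free
- card: flat white paper-covered card, 80 x 80 x 3 mm, fixed on the bench beyond the base; the one sample that counts stands on it. Origin: centre of its underside
- pin_bar: steel pin, 70 to 140 g, upright in its holder. Origin: on its axis at the collar's underside (62 mm above the bench when fully home); z up. Below: shank 16 mm wide, 45 mm long, last 8 mm tapering to 8 mm. Above: collar 36 mm wide, 6 mm high; neck 16 mm wide; orange head from 24 to 46 mm up, a straight bar 64 mm long (along the pin's x), 14 mm wide (along y)
- bar_tip (a point): lower tip of the bar-headed pin
- holder_bar: square pin holder, blue walls 80 x 80 x 55 mm high with a grey insert 50 mm high, fixed on the bench. Origin: centre of its underside. The pin's collar rests on the insert, its shank in a loose 20 mm hole
- sample_bar: sample of the bar-headed pin, for looking at only: screwed to a wooden block 60 x 60 x 12 mm that is fixed in place, collar and head standing above the block, top 58 mm above the block's underside. Stands on the card or on the grey tray at the bench's right side. Origin: centre of the block's underside
- pin_disc: steel pin, 70 to 140 g, upright in its holder. Origin: on its axis at the collar's underside (62 mm above the bench when fully home); z up. Below: shank 16 mm wide, 45 mm long, last 8 mm tapering to 8 mm. Above: collar 36 mm wide, 6 mm high; neck 16 mm wide; orange head from 24 to 46 mm up, a round disc 44 mm in diameter
- disc_tip (a point): lower tip of the disc-headed pin
- holder_disc: square pin holder, blue walls 80 x 80 x 55 mm high with a grey insert 50 mm high, fixed on the bench. Origin: centre of its underside. The pin's collar rests on the insert, its shank in a loose 20 mm hole
- sample_disc: sample of the disc-headed pin, for looking at only: screwed to a wooden block 60 x 60 x 12 mm that is fixed in place, collar and head standing above the block, top 58 mm above the block's underside. Stands on the card or on the grey tray at the bench's right side. Origin: centre of the block's underside
- pin_cross: steel pin, 70 to 140 g, upright in its holder. Origin: on its axis at the collar's underside (62 mm above the bench when fully home); z up. Below: shank 16 mm wide, 45 mm long, last 8 mm tapering to 8 mm. Above: collar 36 mm wide, 6 mm high; neck 16 mm wide; orange head from 24 to 46 mm up, a plus-shaped cross of two bars, each 50 mm long and 14 mm wide, along the pin's x and y
- cross_tip (a point): lower tip of the cross-headed pin
- holder_cross: square pin holder, blue walls 80 x 80 x 55 mm high with a grey insert 50 mm high, fixed on the bench. Origin: centre of its underside. The pin's collar rests on the insert, its shank in a loose 20 mm hole
- sample_cross: sample of the cross-headed pin, for looking at only: screwed to a wooden block 60 x 60 x 12 mm that is fixed in place, collar and head standing above the block, top 58 mm above the block's underside. Stands on the card or on the grey tray at the bench's right side. Origin: centre of the block's underside
- bottle: yellow bottle with black cap, 56 mm in diameter, 140 mm high, standing. Origin: centre of its underside
- carton: small closed cardboard carton, 70 x 70 x 100 mm high, standing. Origin: centre of its underside
- motor: small electric motor, 68 mm in diameter, standing, shaft up to 92 mm high. Origin: centre of its underside
- screwdriver: red screwdriver, 170 mm long, lying on the bench at the left, outside the row of holders. Origin: its middle; its x axis points along it to the tip
Not all that is in view belongs to the job. What is shaped like the sample_cross but turquoise is not meant. Leave any pink look-alike of the sample_disc alone.

How it is judged:
By the outcome, as a careful person would: the job done as asked, in the order asked, and still so for the second after the job is handed in, with the robot touching nothing.
It also fails if it takes over 69 s, if anything falls off the work surface, if the arm or the gripper's body presses on something with over 40 N, if the wrist force passes 120 N, or if a joint passes its speed limit or range.

## Working session

There is one attempt and no reset: what is moved stays moved. The work goes in short steps, Python scripts to look and compute and a tool call to move; the robot and the scene stay as the last step left them, time stands still between calls to the robot, and variables do not carry over. Pictures are saved under pics/ and viewed, about 8 in all and at most 12, crops included, and the job is handed in when it is done.

Besides the shell and the picture viewer there is one more tool, called after "Call:" in YAML: its name, and indented under it one key for each argument. carry_out: Moves the arm, as the interface text tells. Its arguments: {"type":"object","properties":{"increments":{"type":"array","items":{"type":"array"}},"force":{"type":"number"}},"required":["increments"]}

```bash
mkdir -p pics && ls && cat > h.py <<'E'
import numpy as np, cv2
from workcell import env
def grab(n,save=None):
    f=env.grab_frame(n)
    np.savez(''+n+'.npz',**{k:np.asarray(v) for k,v in f.items()})
    if save: cv2.imwrite('pics/'+save,f['frame'])
    return f
def load(n): return dict(np.load(''+n+'.npz'))
def cloud(f):
    K=f['camera_matrix'];R=cv2.Rodrigues(np.asarray(f['rvec'],float))[0];t=np.asarray(f['tvec'],float).reshape(3)
    v,u=np.mgrid[:480,:640];z=f['z_map'].astype(float)
    c=np.stack([(u-K[0,2])/K[0,0]*z,(v-K[1,2])/K[1,1]*z,z],-1)
    w=(c-t)@R; w[z==0]=np.nan
    return w
def atz(f,u,v,h):
    K=f['camera_matrix'];R=cv2.Rodrigues(np.asarray(f['rvec'],float))[0];t=np.asarray(f['tvec'],float).reshape(3)
    d=R.T@np.linalg.inv(K)@[u,v,1]; o=-R.T@t
    return o+d*(h-o[2])/d[2]
E
python3 - <<'E'
from h import *
for n in('scene','top'):
    f=grab(n,n+'0.png'); R=cv2.Rodrigues(f['rvec'])[0]; print(n,-R.T@np.ravel(f['tvec']),f['camera_matrix'][0,0],R[2])
print(env.state())
E
```

```text
pics
scene [1334.70921019  479.43500551 1208.66703336] 562.6264938445354 [-0.55240551 -0.36365195 -0.75007027]
top [ 156.80887123  -74.82346796 1764.22449126] 552.9748525688453 [ 0.21260513  0.00752985 -0.97710919]
{'time_s': 0.1, 'qpos': array([-7.31099271e+01,  1.83492214e+01,  8.96988823e+01, -1.20308813e-03,
        7.20439245e+01, -1.14558732e+00]), 'qvel': array([-0.01958479, -0.06301446, -0.22794977,  0.04294707,  0.02172137,
       -0.01125673]), 'effort': array([-1.20034103e-03, -4.13333273e+01, -2.32511044e+01,  7.28259422e-02,
        4.22467373e-02, -5.65267931e-05]), 'ee_pos': array([ 177.98568277, -546.61298319,  403.99525899]), 'ee_rot': array([-89.99930375,   0.09203269, -71.96396737]), 'force': array([ 0.32329611, -0.56472759,  0.26508949]), 'torque': array([-0.03051076, -0.02275087,  0.03531877]), 'gripper_width': 91.34888659365654}
```

View pics/top0.png

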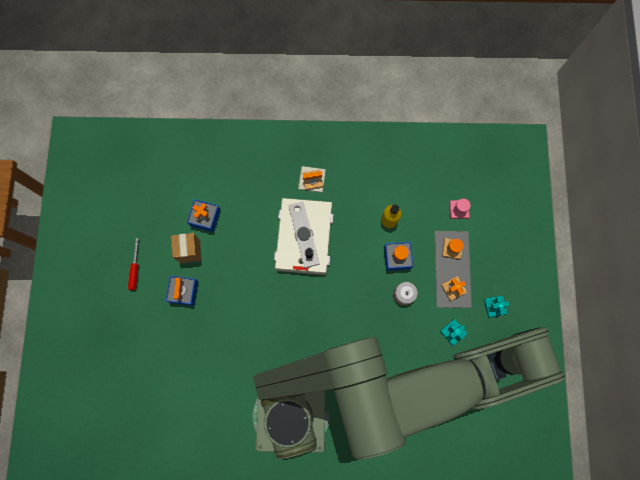

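View pics/scene0.png

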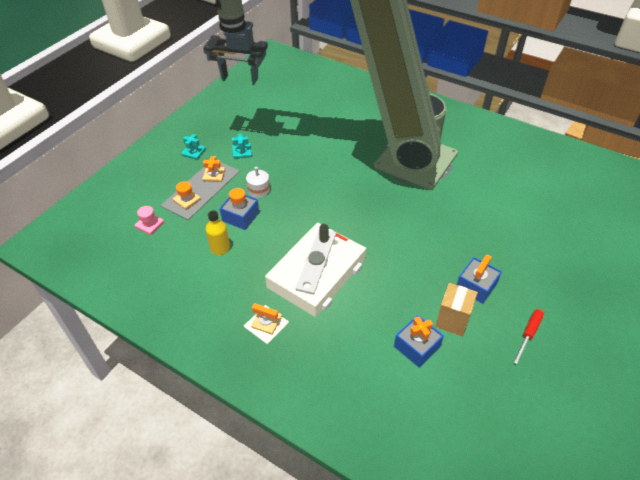

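Top view: the sample on the card is bar-headed at (313,180). The lookalikes are the bar pin in its holder (181,290), the cross pin (203,212), the disc pin (400,254), the tray samples (455,247) and (455,288), and the pink and turquoise items. My target is the bar pin at (181,290). The arm's hole is at (297,208), the post at (308,254) and the red mark at (300,268).

```bash
python3 - <<'E'
from h import *
t=load('top');s=load('scene')
a=t['frame'][190:285,260:345];b=t['frame'][265:315,155:205]
a=cv2.resize(a,(425,475),interpolation=cv2.INTER_CUBIC);b=cv2.resize(b,(375,375),interpolation=cv2.INTER_CUBIC)
o=np.zeros((475,800,3),np.uint8);o[:,:425]=a;o[:375,425:]=b
cv2.imwrite('pics/crop1.png',o)
for n,f in(('top',t),('scene',s)):
    w=cloud(f);hsv=cv2.cvtColor(f['frame'],cv2.COLOR_BGR2HSV);z=w[...,2]
    H,S,V=[hsv[...,i].astype(int) for i in range(3)]
    org=(H>5)&(H<17)&(S>200)&(V>140)
    # bar pin head top
    reg=(abs(w[...,0]-360)<80)&(abs(w[...,1]-260)<300)
    m=org&(z>80)
    k,lab=cv2.connectedComponents(m.astype(np.uint8))
    for i in range(1,k):
        p=w[lab==i]
        if len(p)>15:
            p=p[p[:,2]>np.nanpercentile(p[:,2],90)-6]
            r=cv2.minAreaRect(p[:,:2].astype(np.float32)); print(n,'orange',len(p),np.round(p.mean(0),1),np.round(r[0],1),np.round(r[1],1),round(r[2],1))
    c=atz(f,*((304,235) if n=='top' else (316,268)),50)[:2]
    near=np.hypot(w[...,0]-c[0],w[...,1]-c[1])<170
    for nm,mm in(('base',near&(abs(z-50)<4)&(S<60)&(V>150)),('armtop',near&(abs(z-62)<3)),('post',near&(abs(z-112)<4)),('hub',near&(abs(z-70)<2.5)),('red',near&((H<4)|(H>175))&(S>180)&(z<60)&(z>30))):
        p=w[mm]
        if len(p)>5:
            r=cv2.minAreaRect(p[:,:2].astype(np.float32)); print(n,nm,len(p),np.round(p.mean(0),1),np.round(r[0],1),np.round(r[1],1),round(r[2],1))
    bl=(H>105)&(H<130)&(S>120)&(z>45)&(z<60)&(w[...,1]>100)
    k,lab=cv2.connectedComponents(cv2.dilate(bl.astype(np.uint8),np.ones((3,3))))
    for i in range(1,k):
        p=w[(lab==i)&bl&(z>51)]
        if len(p)>10:
            r=cv2.minAreaRect(p[:,:2].astype(np.float32)); print(n,'blue',len(p),np.round(p.mean(0),1),np.round(r[0],1),np.round(r[1],1),round(r[2],1))
E
```

```text
top orange 86 [616.7 300.1  95.4] [616.6 299.1] [39.4 38.5] 9.9
top orange 83 [ 495.1 -328.3   96.4] [ 495.  -328.7] [38.8 36.9] 1.3
top orange 54 [370.3 352.2  97.1] [371.2 352.2] [13.1 61.3] 89.2
top base 1488 [557.2 -26.1  49.5] [556.2 -27.3] [159.4 230.4] 86.2
top armtop 406 [555.6 -27.7  61.6] [556.7 -17.2] [133.8 218.6] 85.8
top post 35 [489.1 -46.4 110.9] [488.5 -46.8] [21.5 23.3] 26.7
top hub 87 [548.9 -28.7  69.5] [556.1 -27.6] [205.1  48.5] 15.9
top red 32 [447.3 -19.2  48.6] [447.3 -20. ] [41.4  8. ] 87.8
top blue 51 [613.6 293.   54.5] [616.7 299.1] [81.  79.7] 76.2
top blue 49 [363.1 335.8  54.6] [371.4 351.5] [79.2 79.6] 83.3
scene orange 18 [ 511.6 -319.    95.5] [ 510.7 -321.1] [15.5 34.1] 42.8
scene orange 11 [408.  352.2  93.7] [408.6 353.2] [ 6.5 10.6] 15.2
scene orange 13 [613.9 311.6  93.9] [615.6 311.1] [ 6.2 16.9] 80.2
scene orange 25 [639.8 302.1  94.9] [637.3 302.2] [14.4 38.6] 15.5
scene base 2422 [574.1 -25.3  50.9] [560.7 -29.9] [164.2 234.7] 86.3
scene armtop 652 [576.1 -24.   62.4] [597.9 -35.5] [127.5 291.2] 82.6
scene post 52 [494.4 -47.4 112.2] [494.1 -47.7] [27.8 21.1] 31.5
scene hub 169 [563.7 -28.5  69.8] [565.5 -27.1] [185.3  47.6] 15.4
scene red 8 [452.9 -17.4  52. ] [454.3 -16.7] [24.8  6.5] 76.6
scene blue 122 [389.5 354.4  55.3] [380.3 352. ] [78.1 85.6] 84.3
scene blue 139 [639.3 304.1  55.3] [623.6 298.6] [79.6 82.3] 77.0
```

View pics/crop1.png

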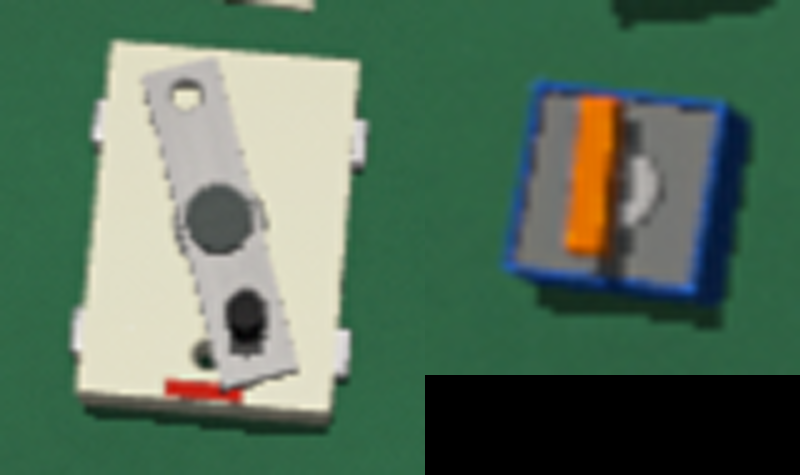

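```bash
cat > plan.py <<'E'
# rows for grasp-point waypoints (x,y,z,yaw deg), tool pointing down; 'cmd' = commanded TCP x,y,z,yaw
import json,sys
import numpy as np
def rows(cmd,wps):
    c=np.radians(cmd[3]);X=np.array([np.cos(c),np.sin(c),0]);Z=np.array([-np.sin(c),np.cos(c),0]);out=[]
    for w in wps:
        d=np.array([w[0],w[1],w[2]+172])-cmd[:3]
        out.append([[0,round(-np.radians(w[3]-cmd[3]),3)+0.,0],[round(d@X,1)+0.,round(-d[2],1)+0.,round(d@Z,1)+0.]])
    return out
def end(cmd,w):return [w[0],w[1],w[2]+172,w[3]]
E
python3 - <<'E'
from plan import *
cmd=[178.033,-546.742,404.776,-71.963]
w=[(488.5,-46.8,200,-73.9),(488.5,-46.8,92,-73.9)]
for r in rows(cmd,w):print(r)
E
```

```text
[[0, np.float64(0.034), 0], [np.float64(-379.2), np.float64(32.8), np.float64(450.0)]]
[[0, np.float64(0.034), 0], [np.float64(-379.2), np.float64(140.8), np.float64(450.0)]]
```

Call:
carry_out:
  increments:
    - [[0,0.034,0],[-379.2,32.8,450],0]
    - [[0,0.034,0],[-379.2,32.8,450],0]
    - [[0,0.034,0],[-379.2,32.8,450],0]
    - [[0,0.034,0],[-379.2,32.8,450],0]
    - [[0,0.034,0],[-379.2,32.8,450],0]
    - [[0,0.034,0],[-379.2,32.8,450],0]
    - [[0,0.034,0],[-379.2,32.8,450],0]
    - [[0,0.034,0],[-379.2,32.8,450],0]
    - [[0,0.034,0],[-379.2,32.8,450],0]
    - [[0,0.034,0],[-379.2,32.8,450],0]

```text
time_s: 0.93
ee_pos: [397.9, -191.4, 381.4]
ee_rot: [-90.0, -0.0, -73.9]
force: [0.6, -0.4, 0.6]
gripper_width: 91.5
```

```bash
cat >> plan.py <<'E'
def show(wps,cmd=None):
    if cmd is None:
        from workcell import env
        s=env.state();cmd=list(s['ee_pos'])+[s['ee_rot'][2]]
        print('now',np.round(cmd,1),np.round(s['force'],1),round(s['gripper_width'],1))
    for r in rows(np.array(cmd,float),wps):print([[float(v) for v in a] for a in r])
E
python3 -c "
from plan import *
show([(488.5,-46.8,200,-73.9),(488.5,-46.8,92,-73.9)])"
```

```text
now [ 397.9 -191.4  381.4  -73.9] [ 0.6 -0.4  0.6] 91.5
[[0.0, 0.0, 0.0], [-113.8, 9.4, 127.0]]
[[0.0, 0.0, 0.0], [-113.8, 117.4, 127.0]]
```

Call:
carry_out:
  increments:
    - [[0,0,0],[-113.8,9.4,127],0]
    - [[0,0,0],[-113.8,9.4,127],0]
    - [[0,0,0],[-113.8,9.4,127],0]
    - [[0,0,0],[-113.8,9.4,127],0]
    - [[0,0,0],[-113.8,9.4,127],0]
    - [[0,0,0],[-113.8,45,127],0]
    - [[0,0,0],[-113.8,80,127],0]
    - [[0,0,0],[-113.8,105,127],0]
    - [[0,0,0],[-113.8,117.4,127],0]
    - [[0,0,0],[-113.8,117.4,127],0]

```text
time_s: 1.77
ee_pos: [486.5, -49.0, 261.0]
ee_rot: [-90.4, 0.2, -73.9]
force: [-0.5, 0.8, 0.6]
gripper_width: 91.1
```

Call:
carry_out:
  increments:
    - [[0,0,0],[0,0,0],1]
    - [[0,0,0],[0,0,0],1]
    - [[0,0,0],[0,0,0],1]
    - [[0,0,0],[0,0,0],1]
    - [[0,0,0],[0,0,0],1]
    - [[0,0,0],[0,0,0],1]
    - [[0,0,0],[0,0,0],1]
    - [[0,0,0],[0,0,0],1]
  force: 25

```text
time_s: 2.43
ee_pos: [488.0, -48.8, 264.4]
ee_rot: [-90.0, -0.0, -73.9]
force: [0.4, -0.7, 0.2]
gripper_width: 40.6
```

```bash
python3 - <<'E'
from plan import *; from h import *
grab('scene','s1.png')
# arc from current measured grasp point about pivot
s=env.state();p=s['ee_pos'];y0=s['ee_rot'][2];c=np.array([556.5,-27.5])
r=p[:2]-c;R=np.hypot(*r);a0=np.degrees(np.arctan2(r[1],r[0]))%360;print('R',R,'ang',a0)
th=np.linspace(0,356.2-a0,33)
w=[(c[0]+R*np.cos(np.radians(a0+t)),c[1]+R*np.sin(np.radians(a0+t)),p[2]-172,y0+t) for t in th]
print(s['force'],s['gripper_width'])
for k in range(0,32,8):
    print('call');show(w[k+1:k+9],[w[k][0],w[k][1],w[k][2]+172,w[k][3]])
E
```

```text
R 71.71537754943908 ang 197.26611670256898
[ 0.13972493 -0.6311491  -0.33150534] 36.37149697494502
call
[[0.0, -0.087, 0.0], [6.2, 0.0, 0.4]]
[[0.0, -0.173, 0.0], [12.3, 0.0, 1.3]]
[[0.0, -0.26, 0.0], [18.4, 0.0, 2.8]]
[[0.0, -0.347, 0.0], [24.3, 0.0, 4.8]]
[[0.0, -0.433, 0.0], [30.0, 0.0, 7.2]]
[[0.0, -0.52, 0.0], [35.4, 0.0, 10.2]]
[[0.0, -0.607, 0.0], [40.6, 0.0, 13.6]]
[[0.0, -0.693, 0.0], [45.5, 0.0, 17.5]]
call
[[0.0, -0.087, 0.0], [6.2, 0.0, 0.4]]
[[0.0, -0.173, 0.0], [12.3, 0.0, 1.3]]
[[0.0, -0.26, 0.0], [18.4, 0.0, 2.8]]
[[0.0, -0.347, 0.0], [24.3, 0.0, 4.8]]
[[0.0, -0.433, 0.0], [30.0, 0.0, 7.2]]
[[0.0, -0.52, 0.0], [35.4, 0.0, 10.2]]
[[0.0, -0.607, 0.0], [40.6, 0.0, 13.6]]
[[0.0, -0.693, 0.0], [45.5, 0.0, 17.5]]
call
[[0.0, -0.087, 0.0], [6.2, 0.0, 0.4]]
[[0.0, -0.173, 0.0], [12.3, 0.0, 1.3]]
[[0.0, -0.26, 0.0], [18.4, 0.0, 2.8]]
[[0.0, -0.347, 0.0], [24.3, 0.0, 4.8]]
[[0.0, -0.433, 0.0], [30.0, 0.0, 7.2]]
[[0.0, -0.52, 0.0], [35.4, 0.0, 10.2]]
[[0.0, -0.607, 0.0], [40.6, 0.0, 13.6]]
[[0.0, -0.693, 0.0], [45.5, 0.0, 17.5]]
call
[[0.0, -0.087, 0.0], [6.2, 0.0, 0.4]]
[[0.0, -0.173, 0.0], [12.3, 0.0, 1.3]]
[[0.0, -0.26, 0.0], [18.4, 0.0, 2.8]]
[[0.0, -0.347, 0.0], [24.3, 0.0, 4.8]]
[[0.0, -0.433, 0.0], [30.0, 0.0, 7.2]]
[[0.0, -0.52, 0.0], [35.4, 0.0, 10.2]]
[[0.0, -0.607, 0.0], [40.6, 0.0, 13.6]]
[[0.0, -0.693, 0.0], [45.5, 0.0, 17.5]]
```

View pics/s1.png

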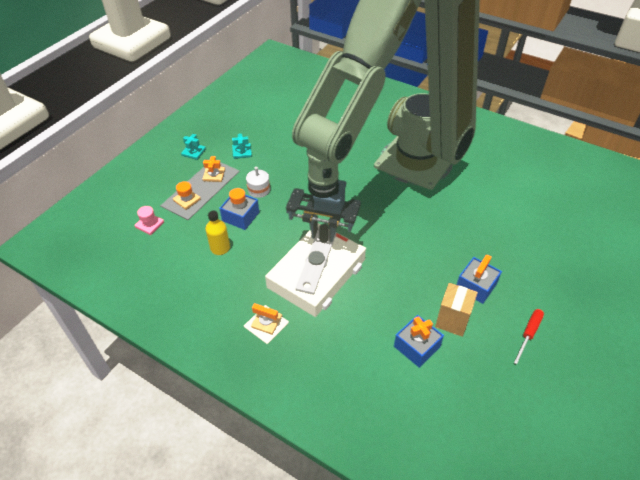

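The gripper is over the post at about (322,232) and still closing. I'll let it finish and then start the arc.

Call:
carry_out:
  increments:
    - [[0,0,0],[0,0,0],1]
    - [[0,0,0],[0,0,0],1]
    - [[0,0,0],[0,0,0],1]
    - [[0,0,0],[0,0,0],1]
    - [[0,0,0],[0,0,0],1]
    - [[0,0,0],[0,0,0],1]

```text
time_s: 2.98
ee_pos: [487.8, -48.6, 264.1]
ee_rot: [-90.0, 0.0, -73.9]
force: [-1.4, 3.7, 1.2]
gripper_width: 25.8
```

Call:
carry_out:
  increments:
    - [[0,-0.087,0],[6.2,0,0.4],1]
    - [[0,-0.173,0],[12.3,0,1.3],1]
    - [[0,-0.26,0],[18.4,0,2.8],1]
    - [[0,-0.347,0],[24.3,0,4.8],1]
    - [[0,-0.433,0],[30,0,7.2],1]
    - [[0,-0.52,0],[35.4,0,10.2],1]
    - [[0,-0.607,0],[40.6,0,13.6],1]
    - [[0,-0.693,0],[45.5,0,17.5],1]

```text
time_s: 3.65
ee_pos: [517.0, -88.2, 264.1]
ee_rot: [-90.1, 0.1, -34.0]
force: [-2.3, 0.5, 2.9]
gripper_width: 25.4
```

Call:
carry_out:
  increments:
    - [[0,-0.087,0],[6.2,0,0.4],1]
    - [[0,-0.173,0],[12.3,0,1.3],1]
    - [[0,-0.26,0],[18.4,0,2.8],1]
    - [[0,-0.347,0],[24.3,0,4.8],1]
    - [[0,-0.433,0],[30,0,7.2],1]
    - [[0,-0.52,0],[35.4,0,10.2],1]
    - [[0,-0.607,0],[40.6,0,13.6],1]
    - [[0,-0.693,0],[45.5,0,17.5],1]

```text
time_s: 4.32
ee_pos: [564.9, -100.1, 264.2]
ee_rot: [-90.2, 0.1, 5.7]
force: [-1.9, -3.9, 2.3]
gripper_width: 25.4
```

Call:
carry_out:
  increments:
    - [[0,-0.087,0],[6.2,0,0.4],1]
    - [[0,-0.173,0],[12.3,0,1.3],1]
    - [[0,-0.26,0],[18.4,0,2.8],1]
    - [[0,-0.347,0],[24.3,0,4.8],1]
    - [[0,-0.433,0],[30,0,7.2],1]
    - [[0,-0.52,0],[35.4,0,10.2],1]
    - [[0,-0.607,0],[40.6,0,13.6],1]
    - [[0,-0.693,0],[45.5,0,17.5],1]

```text
time_s: 4.98
ee_pos: [609.4, -78.7, 264.2]
ee_rot: [-90.3, 0.1, 45.4]
force: [1.2, -5.9, -0.7]
gripper_width: 25.8
```

Call:
carry_out:
  increments:
    - [[0,-0.087,0],[6.2,0,0.4],1]
    - [[0,-0.173,0],[12.3,0,1.3],1]
    - [[0,-0.26,0],[18.4,0,2.8],1]
    - [[0,-0.347,0],[24.3,0,4.8],1]
    - [[0,-0.433,0],[30,0,7.2],1]
    - [[0,-0.52,0],[35.4,0,10.2],1]
    - [[0,-0.607,0],[40.6,0,13.6],1]
    - [[0,-0.693,0],[45.5,0,17.5],1]
    - [[0,-0.693,0],[45.5,0,17.5],1]
    - [[0,-0.693,0],[45.5,0,17.5],1]

```text
time_s: 5.82
ee_pos: [629.8, -32.9, 264.2]
ee_rot: [-90.3, 0.1, 85.0]
force: [4.7, -0.6, -1.9]
gripper_width: 25.6
```

```bash
python3 - <<'E'
from plan import *; from h import *
s=env.state();print(s['ee_pos'],s['ee_rot'],s['force'],s['qpos'])
s=grab('scene');t=grab('top')
a=cv2.resize(s['frame'][215:320,255:375],(480,420),interpolation=cv2.INTER_CUBIC)
b=cv2.resize(t['frame'][190:285,265:345],(320,380),interpolation=cv2.INTER_CUBIC)
o=np.zeros((420,800,3),np.uint8);o[:,:480]=a;o[:380,480:]=b;cv2.imwrite('pics/c2.png',o)
E
```

```text
[629.80994318 -32.94102328 264.2026191 ] [-90.34029952   0.10855285  85.01351368] [ 4.73269426 -0.6032458  -1.9312262 ] [ -4.01257766  29.56914009  93.04196366  -0.1362322   57.05056421
 -88.9526547 ]
```

View pics/c2.png

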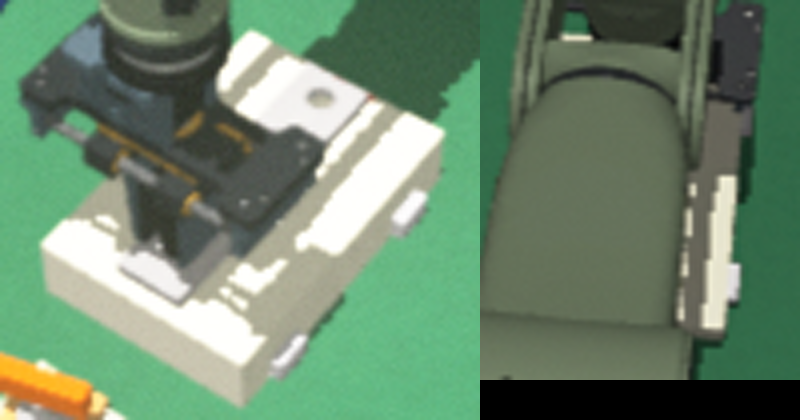

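Call:
carry_out:
  increments:
    - [[0,0,0],[0,0,0],0]
    - [[0,0,0],[0,0,0],0]
    - [[0,0,0],[0,0,0],0]
    - [[0,0,0],[0,0,0],0]
    - [[0,0,0],[0,0,0],0]
    - [[0,0,0],[0,-40,0],0]
    - [[0,0,0],[0,-80,0],0]
    - [[0,0,0],[0,-110,0],0]
    - [[0,0,0],[0,-110,0],0]
    - [[0,0,0],[0,-110,0],0]

```text
time_s: 6.75
ee_pos: [628.3, -32.4, 376.5]
ee_rot: [-90.3, 0.0, 84.9]
force: [-0.9, 0.6, -0.5]
gripper_width: 89.0
```

```bash
python3 -c "
from plan import *
show([(430,240,200,85)])"
```

```text
now [628.3 -32.4 376.5  84.9] [-0.9  0.6 -0.5] 89.0
[[0.0, -0.002, 0.0], [253.7, 4.5, 221.6]]
```

Call:
carry_out:
  increments:
    - [[0,0,0],[254,4,222],0]
    - [[0,0,0],[254,4,222],0]
    - [[0,0,0],[254,4,222],0]
    - [[0,0,0],[254,4,222],0]
    - [[0,0,0],[254,4,222],0]
    - [[0,0,0],[254,4,222],0]
    - [[0,0,0],[254,4,222],0]
    - [[0,0,0],[254,4,222],0]
    - [[0,0,0],[254,4,222],0]
    - [[0,0,0],[254,4,222],0]

```text
time_s: 7.58
ee_pos: [427.9, 241.6, 368.7]
ee_rot: [-89.9, 0.1, 85.2]
force: [1.0, -0.7, -0.6]
gripper_width: 91.4
```

```bash
python3 - <<'E'
from plan import *; from h import *
s=env.state();print(s['ee_pos'],s['ee_rot'])
s=grab('scene');t=grab('top')
a=cv2.resize(s['frame'][225:315,260:370],(440,360),interpolation=cv2.INTER_CUBIC)
b=cv2.resize(t['frame'][190:285,270:340],(350,475),interpolation=cv2.INTER_CUBIC)
o=np.zeros((475,800,3),np.uint8);o[:360,:440]=a;o[:475,445:795]=b;cv2.imwrite('pics/c3.png',o)
f=t;w=cloud(f);z=w[...,2];H,S,V=[cv2.cvtColor(f['frame'],cv2.COLOR_BGR2HSV)[...,i].astype(int) for i in range(3)]
near=np.hypot(w[...,0]-556,w[...,1]+27)<170
P=lambda m:w[m]
b=P(near&(abs(z-50)<4)&(V>150)&(S<60));r=cv2.minAreaRect(b[:,:2].astype(np.float32));print('base',r)
inb=np.hypot(w[...,0]-556,w[...,1]+27)<106
for n,q in(('arm',inb&(abs(z-62)<4)),('post',inb&(abs(z-112)<5)),('hub',inb&(abs(z-70)<3)&(np.hypot(w[...,0]-556,w[...,1]+27)<30))):
    p=P(q);r=cv2.minAreaRect(p[:,:2].astype(np.float32));print(n,len(p),p.mean(0).round(1),np.round(r[0],1),np.round(r[1],1),round(r[2],1))
E
```

```text
[427.86305323 241.61225821 368.73594319] [-89.85405302   0.10990739  85.17057703]
base ((556.351318359375, -27.303115844726562), (159.8701171875, 230.94671630859375), 86.14910888671875)
arm 526 [549.  -26.8  61.8] [557.9 -39.6] [210.3 129.8] 7.9
post 36 [625.9 -32.5 110.6] [624.8 -32.8] [22.6 20.7] 76.0
hub 66 [556.6 -27.1  69.6] [554.6 -26.9] [39.7 44.9] 65.5
```

View pics/c3.png

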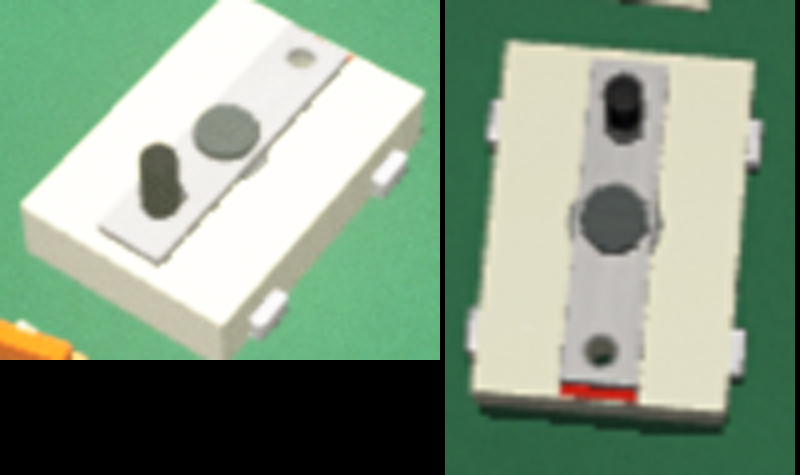

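The arm lines up: in the top crop the hole at (600,350) shows dark through, and the arm is centred on the red mark at (560–637, 392). Next I'll measure the hole and the bar pin.

```bash
python3 - <<'E'
from plan import *; from h import *
t=load('top');s=load('scene')
print('hole top',atz(t,301,260,62),'scene',atz(s,335,239.3,62))
w=cloud(t);z=w[...,2]
a=np.radians(176.15);e=np.array([np.cos(a),np.sin(a)]);n=np.array([-e[1],e[0]])
d=w[...,:2]-[556.4,-27.3];u=d@e;v=d@n
m=(abs(z-61.8)<3)&(abs(v)<32)&(((u>28)&(u<70))|((u>96)&(u<103))|((u<-28)&(u>-48)))
# mid-line of arm in slices
U=[];C=[]
for k in np.arange(-48,104,5):
    q=m&(u>=k)&(u<k+5)
    if q.sum()>12:U.append(u[q].mean());C.append((v[q].min()+v[q].max())/2)
p=np.polyfit(U,C,1);print('arm tilt deg vs base',np.degrees(p[0]),'offset',p[1],'lateral at hole',np.polyval(p,85))
# hole centroid from darkness of pixels at plane 62
g=cv2.cvtColor(t['frame'],cv2.COLOR_BGR2GRAY).astype(int)
r=g[250:271,291:312];mm=(r<130)
ys,xs=np.nonzero(mm);print(r[4:17,4:17]);
# bar pin
H,S,V=[cv2.cvtColor(t['frame'],cv2.COLOR_BGR2HSV)[...,i].astype(int) for i in range(3)]
reg=np.hypot(w[...,0]-370,w[...,1]-352)<60
o=reg&(H>5)&(H<17)&(S>180)&(z>90);p=w[o];r=cv2.minAreaRect(p[:,:2].astype(np.float32));print('bar',len(p),p.mean(0),r)
vt=np.linalg.svd(p[:,:2]-p[:,:2].mean(0))[2][0];print('pca',np.degrees(np.arctan2(vt[1],vt[0])))
w2=cloud(s);H,S,V=[cv2.cvtColor(s['frame'],cv2.COLOR_BGR2HSV)[...,i].astype(int) for i in range(3)]
for nm,f in(('top',t),('scene',s)):
    W=cloud(f);h=cv2.cvtColor(f['frame'],cv2.COLOR_BGR2HSV).astype(int)
    b=(h[...,0]>105)&(h[...,0]<130)&(h[...,1]>120)&(W[...,2]>51)&(W[...,2]<58)&(np.hypot(W[...,0]-371,W[...,1]-352)<62)
    print(nm,'holder',b.sum(),cv2.minAreaRect(W[b][:,:2].astype(np.float32)) if b.sum()>5 else '')
o=(H>5)&(H<17)&(S>180)&(np.hypot(w2[...,0]-372,w2[...,1]-352)<50)&(w2[...,2]>92);p=w2[o];print('scene bar',len(p),p.mean(0) if len(p) else '')
E
```

```text
hole top [470.57600867 -21.41544506  62.        ] scene [475.7974631 -21.2698235  62.       ]
arm tilt deg vs base -0.8257177968995607 offset 1.2792136078948155 lateral at hole 0.05423659679686699
[[191 191 191 189 193 194 194 193 192 190 190 190 189]
 [192 191 191 191 193 193 193 194 193 190 190 190 188]
 [191 191 192 190 186 177 176 181 190 192 190 190 187]
 [191 191 191 176 137 110 111 125 160 188 191 189 188]
 [191 191 178 136  97  85  84  90 121 168 190 189 188]
 [192 187 163 112  86  83  84  82  93 139 188 191 188]
 [192 187 161 105  82  82  79  75  91 139 189 190 188]
 [193 192 175 122  79  56  44  48  89 153 190 190 188]
 [192 193 184 149  96  54  52  74 124 176 191 189 189]
 [192 193 191 186 163 131 137 164 178 189 190 189 190]
 [195 195 194 195 193 191 190 192 193 192 191 189 189]
 [192 191 191 190 193 194 193 194 193 191 192 190 191]
 [ 92  99 110 112 121 136 145 162 162 169 187 187 180]]
bar 0 [nan nan nan] ((0.0, 0.0), (0.0, 0.0), 0.0)
pca 0.0
top holder 6 ((382.3310546875, 368.205078125), (17.03846549987793, 90.45538330078125), 44.66268539428711)
scene holder 110 ((377.72955322265625, 352.33258056640625), (77.96434783935547, 83.7448501586914), 84.55055236816406)
scene bar 10 [392.90179885 354.66431815  95.99316924]<stdin>:21: RuntimeWarning: Mean of empty slice.
  ret = um.true_divide(
<stdin>:22: RuntimeWarning: Mean of empty slice.
```

```bash
python3 - <<'E'
from plan import *; from h import *
t=load('top');im=cv2.imread('pics/top0.png')
H,S,V=[cv2.cvtColor(im,cv2.COLOR_BGR2HSV)[...,i].astype(int) for i in range(3)]
m=(H>5)&(H<17)&(S>200)&(V>190);m[:270]=0;m[310:]=0;m[:,:165]=0;m[:,205:]=0
ys,xs=np.nonzero(m);p=np.array([atz(t,x,y,96)[:2] for x,y in zip(xs,ys)])
vt=np.linalg.svd(p-p.mean(0))[2][0];print(len(p),p.mean(0),np.degrees(np.arctan2(vt[1],vt[0])),cv2.minAreaRect(p.astype(np.float32)))
show([(371.2,352.2,180,87),(371.2,352.2,85,87)])
E
```

```text
81 [372.64767665 352.9252137 ] 178.1342633034458 ((372.4866638183594, 352.9891052246094), (12.160618782043457, 58.50663375854492), 88.48587799072266)
now [429.7 239.9 369.2  84.9] [ 0.1 -0.3 -0.2] 91.2
[[0.0, -0.036, 0.0], [106.7, 17.2, 68.1]]
[[0.0, -0.036, 0.0], [106.7, 112.2, 68.1]]
```

Call:
carry_out:
  increments:
    - [[0,-0.056,0],[107.2,17,67.5],0]
    - [[0,-0.056,0],[107.2,17,67.5],0]
    - [[0,-0.056,0],[107.2,17,67.5],0]
    - [[0,-0.056,0],[107.2,17,67.5],0]
    - [[0,-0.056,0],[107.2,17,67.5],0]
    - [[0,-0.056,0],[107.2,50,67.5],0]
    - [[0,-0.056,0],[107.2,80,67.5],0]
    - [[0,-0.056,0],[107.2,100,67.5],0]
    - [[0,-0.056,0],[107.2,112.2,67.5],0]
    - [[0,-0.056,0],[107.2,112.2,67.5],0]

```text
time_s: 8.52
ee_pos: [372.7, 350.5, 255.2]
ee_rot: [-89.8, 0.3, 87.9]
force: [-0.1, -0.9, -0.2]
gripper_width: 91.3
```

Call:
carry_out:
  increments:
    - [[0,0,0],[0,0,0],1]
    - [[0,0,0],[0,0,0],1]
    - [[0,0,0],[0,0,0],1]
    - [[0,0,0],[0,0,0],1]
    - [[0,0,0],[0,0,0],1]
    - [[0,0,0],[0,0,0],1]
    - [[0,0,0],[0,0,0],1]
    - [[0,0,0],[0,0,0],1]
    - [[0,0,0],[0,0,0],1]
    - [[0,0,0],[0,0,0],1]
  force: 30

```text
time_s: 9.35
ee_pos: [371.8, 353.1, 257.9]
ee_rot: [-90.0, 0.0, 88.1]
force: [-0.1, -0.2, -0.0]
gripper_width: 27.4
```

Call:
carry_out:
  increments:
    - [[0,0,0],[0,0,0],1]
    - [[0,0,0],[0,0,0],1]
    - [[0,0,0],[0,0,0],1]
    - [[0,0,0],[0,0,0],1]
    - [[0,0,0],[0,0,0],1]
    - [[0,0,0],[0,0,0],1]
    - [[0,0,0],[0,0,0],1]
    - [[0,0,0],[0,0,0],1]

```text
time_s: 10.02
ee_pos: [371.8, 353.1, 257.9]
ee_rot: [-90.0, 0.0, 88.1]
force: [-0.2, 0.7, -0.4]
gripper_width: 13.9
```

```bash
python3 - <<'E'
from plan import *; from h import *
s=env.state();print(s['ee_pos'],s['ee_rot'],s['force'],s['gripper_width'])
s=grab('scene');cv2.imwrite('pics/c4.png',cv2.resize(s['frame'][190:310,420:580],(640,480),interpolation=cv2.INTER_CUBIC))
E
```

```text
[371.82741444 353.05768083 257.87972158] [-8.99997551e+01  6.75519675e-03  8.81206751e+01] [-0.17194373  0.67961557 -0.42573156] 13.930603936782413
```

View pics/c4.png

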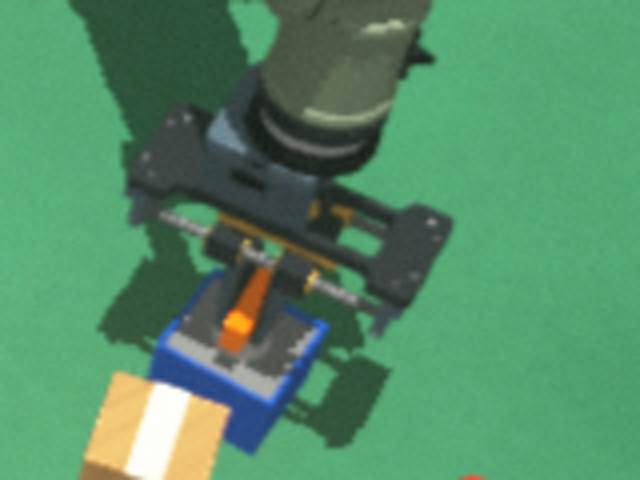

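Grip confirmed: the bar sits between the fingers at about (240,310) in the crop, with an opening of 13.9 mm. I'll lift it and carry it over.

Call:
carry_out:
  increments:
    - [[0,0,0],[0,-15,0],1]
    - [[0,0,0],[0,-35,0],1]
    - [[0,0,0],[0,-60,0],1]
    - [[0,0,0],[0,-90,0],1]
    - [[0,0,0],[0,-110,0],1]
    - [[0,0,0],[0,-115,0],1]
    - [[0,0,0],[0,-115,0],1]
    - [[0,0,0],[0,-115,0],1]
  force: 40

```text
time_s: 10.73
ee_pos: [371.5, 352.8, 371.8]
ee_rot: [-89.9, 0.1, 88.1]
force: [-0.2, -0.5, -1.3]
gripper_width: 13.9
```

```bash
python3 -c "
from plan import *
show([(471.2,-21.5,165,88.1)])"
```

```text
now [371.5 352.8 371.8  88.1] [-0.2 -0.5 -1.3] 13.9
[[0.0, 0.0, 0.0], [-370.8, 34.8, -111.9]]
```

Call:
carry_out:
  increments:
    - [[0,0,0],[-30,3,-9],1]
    - [[0,0,0],[-65,6,-20],1]
    - [[0,0,0],[-105,10,-32],1]
    - [[0,0,0],[-145,14,-44],1]
    - [[0,0,0],[-185,18,-56],1]
    - [[0,0,0],[-225,22,-68],1]
    - [[0,0,0],[-265,26,-80],1]
    - [[0,0,0],[-300,29,-91],1]
    - [[0,0,0],[-335,32,-101],1]
    - [[0,0,0],[-360,34,-109],1]

```text
time_s: 11.57
ee_pos: [468.6, -13.0, 336.6]
ee_rot: [-89.8, 0.0, 88.0]
force: [0.5, 0.3, -2.1]
gripper_width: 13.8
```

Call:
carry_out:
  increments:
    - [[0,0,0],[-8,0,-2.4],1]
    - [[0,0,0],[-10.8,1,-2.9],1]
    - [[0,0,0],[-10.8,1,-2.9],1]
    - [[0,0,0],[-10.8,1,-2.9],1]
    - [[0,0,0],[-10.8,1,-2.9],1]

```text
time_s: 11.98
ee_pos: [471.1, -20.0, 337.6]
ee_rot: [-89.9, -0.0, 88.2]
force: [-0.3, 0.1, -1.2]
gripper_width: 13.8
```

```bash
python3 - <<'E'
from plan import *; from h import *
show([(471.2,-21.5,128,88.1),(471.2,-21.5,97.9,88.1)])
s=grab('scene');cv2.imwrite('pics/c5.png',cv2.resize(s['frame'][160:310,260:420],(640,600),interpolation=cv2.INTER_CUBIC))
E
```

```text
now [471.1 -20.  337.6  88.2] [-0.3  0.1 -1.2] 13.8
[[0.0, 0.002, 0.0], [-1.5, 37.6, -0.1]]
[[0.0, 0.002, 0.0], [-1.5, 67.7, -0.1]]
```

View pics/c5.png

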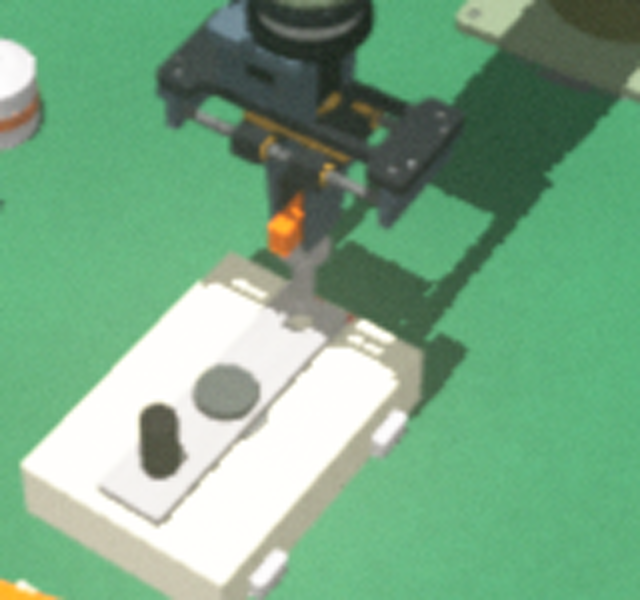

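The pin hangs upright just over the hole: tip at about (305,300), hole at (300,320). I'll descend in stages and watch the force.

Call:
carry_out:
  increments:
    - [[0,0,0],[-1.2,6,0],1]
    - [[0,0,0],[-1.2,12,0],1]
    - [[0,0,0],[-1.2,18,0],1]
    - [[0,0,0],[-1.2,22,0],1]
    - [[0,0,0],[-1.2,25,0],1]
    - [[0,0,0],[-1.2,27,0],1]
    - [[0,0,0],[-1.2,28,0],1]
    - [[0,0,0],[-1.2,28,0],1]

```text
time_s: 12.7
ee_pos: [471.5, -22.4, 309.8]
ee_rot: [-90.0, 0.0, 88.1]
force: [0.6, -0.7, -1.7]
gripper_width: 13.9
```

Call:
carry_out:
  increments:
    - [[0,0,0],[0,2,0],1]
    - [[0,0,0],[0,4,0],1]
    - [[0,0,0],[0,5,0],1]
    - [[0,0,0],[0,5,0],1]
    - [[0,0,0],[0,5,0],1]

```text
time_s: 13.12
ee_pos: [471.5, -22.4, 304.9]
ee_rot: [-90.0, 0.0, 88.1]
force: [0.6, -0.4, -0.4]
gripper_width: 13.8
```

Call:
carry_out:
  increments:
    - [[0,0,0],[0.7,2,0],1]
    - [[0,0,0],[0.7,4,0],1]
    - [[0,0,0],[0.7,6,0],1]
    - [[0,0,0],[0.7,8,0],1]
    - [[0,0,0],[0.7,8,0],1]
    - [[0,0,0],[0.7,8,0],1]

```text
time_s: 13.62
ee_pos: [471.5, -21.7, 296.8]
ee_rot: [-90.0, 0.0, 88.1]
force: [-0.2, -0.2, -0.7]
gripper_width: 13.7
```

Call:
carry_out:
  increments:
    - [[0,0,0],[0,3,0],1]
    - [[0,0,0],[0,6,0],1]
    - [[0,0,0],[0,8,0],1]
    - [[0,0,0],[0,10,0],1]
    - [[0,0,0],[0,10,0],1]
    - [[0,0,0],[0,10,0],1]

```text
time_s: 14.12
ee_pos: [471.5, -21.7, 286.8]
ee_rot: [-90.0, 0.0, 88.1]
force: [0.2, 0.1, -0.7]
gripper_width: 14.0
```

Call:
carry_out:
  increments:
    - [[0,0,0],[0,4,0],1]
    - [[0,0,0],[0,8,0],1]
    - [[0,0,0],[0,12,0],1]
    - [[0,0,0],[0,15,0],1]
    - [[0,0,0],[0,15,0],1]
    - [[0,0,0],[0,15,0],1]

```text
time_s: 14.62
ee_pos: [471.5, -21.7, 271.7]
ee_rot: [-90.0, 0.0, 88.1]
force: [-0.0, 0.5, -0.6]
gripper_width: 13.9
```

Call:
carry_out:
  increments:
    - [[0,0,0],[0,1,0],1]
    - [[0,0,0],[0,2,0],1]
    - [[0,0,0],[0,2.5,0],1]
    - [[0,0,0],[0,2.5,0],1]

```text
time_s: 14.95
ee_pos: [471.7, -21.7, 269.8]
ee_rot: [-90.0, 0.0, 88.1]
force: [0.1, -0.5, 2.4]
gripper_width: 13.7
```

The collar touched down at the predicted height, TCP 269.8 mm. I'll release and withdraw.

Call:
carry_out:
  increments:
    - [[0,0,0],[0,0,0],0]
    - [[0,0,0],[0,0,0],0]
    - [[0,0,0],[0,0,0],0]
    - [[0,0,0],[0,0,0],0]
    - [[0,0,0],[0,0,0],0]
    - [[0,0,0],[0,0,0],0]
    - [[0,0,0],[0,0,0],0]
    - [[0,0,0],[0,0,0],0]

```text
time_s: 15.62
ee_pos: [471.5, -21.7, 269.4]
ee_rot: [-90.0, 0.0, 88.1]
force: [0.6, 0.4, 0.6]
gripper_width: 64.3
```

Call:
carry_out:
  increments:
    - [[0,0,0],[0,-30,0],0]
    - [[0,0,0],[0,-60,0],0]
    - [[0,0,0],[0,-90,0],0]
    - [[0,0,0],[0,-120,0],0]
    - [[0,0,0],[40,-130,20],0]
    - [[0,0,0],[80,-130,30],0]
    - [[0,0,0],[120,-130,40],0]
    - [[0,0,0],[160,-130,50],0]
    - [[0,0,0],[200,-130,60],0]
    - [[0,0,0],[230,-130,60],0]

```text
time_s: 16.45
ee_pos: [417.2, 212.3, 399.7]
ee_rot: [-90.0, -0.0, 88.2]
force: [0.3, 0.0, 0.2]
gripper_width: 91.3
```

```bash
python3 - <<'E'
from plan import *; from h import *
s=grab('scene');t=grab('top')
a=cv2.resize(s['frame'][215:315,255:375],(480,400),interpolation=cv2.INTER_CUBIC)
b=cv2.resize(t['frame'][190:285,270:340],(315,428),interpolation=cv2.INTER_CUBIC)
o=np.zeros((428,800,3),np.uint8);o[:400,:480]=a;o[:428,485:]=b;cv2.imwrite('pics/c6.png',o)
for n,f in(('top',t),('scene',s)):
    w=cloud(f);h=cv2.cvtColor(f['frame'],cv2.COLOR_BGR2HSV).astype(int)
    m=(h[...,0]>5)&(h[...,0]<17)&(h[...,1]>200)&(np.hypot(w[...,0]-471,w[...,1]+22)<50)&(w[...,2]>98)
    p=w[m];print(n,len(p),p.mean(0),np.percentile(p[:,2],[10,50,90]))
print(env.state())
E
```

```text
top 71 [467.19777066 -21.09055615 105.92368551] [100.97111373 106.44833659 110.21220911]
scene 5 [465.68753856 -16.17750264 107.95610537] [105.36037084 108.41644339 110.23294044]
{'time_s': 16.55, 'qpos': array([ 2.56210930e+01,  9.03590466e+00,  1.03094167e+02,  8.34585314e-02,
        6.77880213e+01, -6.28431406e+01]), 'qvel': array([-4.10217283, -0.93332275,  1.86066243, -3.08448001,  1.37160207,
       -2.83612983]), 'effort': array([ 1.71553664e+00, -3.10597444e+01, -2.27290875e+01,  3.65184462e-01,
       -1.49515917e-02,  3.00164223e-01]), 'ee_pos': array([418.67355772, 213.75502268, 399.46229203]), 'ee_rot': array([-90.03757241,  -0.10616267,  88.4327734 ]), 'force': array([-0.09979126, -0.02790998,  0.08793697]), 'torque': array([ 0.00917899, -0.15328711,  0.0148227 ]), 'gripper_width': 91.44921523956305}
```

View pics/c6.png

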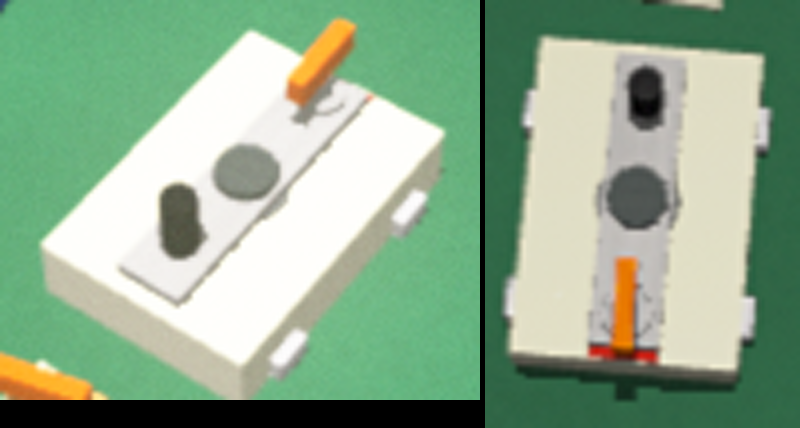

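The crops show the pin standing upright at about (625,305) in the top view, with its collar flat on the arm. The head top measures about 108 mm, as expected when fully home. Handing in.

```bash
python3 -c "
from workcell import env
print(env.job_done())"
```

```text
the job is handed in; nothing more can be done
None
```

The job is done and handed in at about 16.6 s. The sample on the card was bar-headed. I turned the swivel arm about 160° anticlockwise by its post until the holes lined up, then pushed the bar-headed pin through both holes and let go.

**Last checks:**
- **Alignment:** the arm sits centred on the red mark, with the hole within about 1 mm sideways.
- **Fit:** the pin went down without resistance until its collar touched at the expected height, at about 2.4 N.
- **After release:** the pictures show it upright with the collar flat on the arm. The head top reads about 106 mm (top camera) and 108 mm (scene camera, only 5 pixels), against 108 mm expected.
- **Other objects:** the robot was not sent near the other two pins, the bottle, carton, motor or screwdriver. I did not take a separate picture of them at the end.

**Disagreement:** the two cameras differed by about 5 mm in x. I used the top camera for both pick and place so that its error would mostly cancel.

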